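# Uncover the trimming bed and scrape the chips into its tray

## Task

Lift the loose yellow guard cover off the trimming station and set it down gently, right way up, in the middle of the blue mat. Then, with the red-handled scraper block and not with the fingers, sweep the three orange chips off the steel bed into the grey catch tray, and put the scraper back upright on its blade on the bench. Do not disturb the jug, the bottle or the cardboard core.

Things in the scene. Friction and masses are not known exactly. Their poses are not given: they have to be found in the camera images.
- machine: Fixed trimming station: white body with a flat steel bed on top, 150 (x) x 130 (y) mm, 75 mm above the bench; origin on the bench under the bed's centre. On its +y side a grey catch tray is built on. On its -x side a control panel 117 mm high, from 102 to 162 mm from the origin, 130 mm wide. Its -y and +x sides are free. Stands left or right of the middle, turned a little.
- bed (a point): Centre of the steel bed's top face, 75 mm above the bench; axes as the machine's. The chips lie here within 60 mm along x and 45 mm along y.
- tray (a point): Centre of the catch tray's inner floor, 122 mm along the machine's +y from the bed's centre, 5 mm above the bench; axes as the machine's. Inside 130 (x) x 102 (y) mm; walls 5 mm thick, rim 25 mm below the bed's top. Its near wall begins 1 mm beyond the bed's +y edge, so chips pushed over that edge fall in.
- cover: Loose guard cover: open-bottomed box 168 (x) x 148 (y) x 40 mm, yellow, clear window on top, black bar handle, about 0.3 kg. Origin at the centre of its lower rim, z up. At first it stands over the bed on corner stops inside it, its rim 15 mm below the bed's top, with 6 mm play all round; lift it 60 mm or more to clear bed, chips and panel.
- cover_handle (a point): Middle of the cover's handle bar, 81 mm above the cover's rim. The bar runs along the cover's x, 100 mm long, 14 mm wide (y) and 12 mm high, on two legs 42 mm from the middle; 35 mm clear space under it.
- mat: Flat blue mat, 210 (x) x 200 (y) x 3 mm, fixed on the bench; origin at the centre of its underside. The cover goes here, its rim then 3 mm above the bench.
- scraper: Scraper block, 0.15 kg: white blade bar 140 (x) x 26 (y) x 18 mm with a red grip 100 (x) x 20 (y) mm on it, 60 mm high in all; stands upright on the bare bench at the right. Origin at the centre of the blade's underside, z up. To sweep, move it broadside, along its y.
- scraper_grip (a point): Middle of the scraper's red grip, 42 mm above the blade's underside (18 mm below its top); 20 mm wide along y.
- chip0: Orange plastic chip, 18 x 30 x 12 mm, 12 g, loose on the bed under the cover; origin at the centre of its underside.
- chip1: A second chip like chip0.
- chip2: A third chip like chip0.
- jug: Clear plastic jug, 100 mm across, 120 mm high, with a handle; a bystander near the far edge of the work. Origin at the centre of its underside.
- bottle: White bottle with a blue cap, 60 mm across, 130 mm high; a bystander. Origin at the centre of its underside.
- core: Cardboard roll core standing on end, 100 mm across, 60 mm high; a bystander. Origin at the centre of its underside.

How it is judged:
By the outcome, as a careful person would: the job done as asked, in the order asked, and still so for the second after the job is handed in, with the robot touching nothing.
It also fails if it takes over 64 s, if anything falls off the work surface, if the arm or the gripper's body presses on something with over 40 N, if the wrist force passes 120 N, or if a joint passes its speed limit or range.

## Robot

A 7-joint arm with a two-finger parallel gripper is mounted at the origin on the work surface. World frame = base frame: x ahead of the robot, y to its left, z up, the work surface at z = 0. Lengths are in m, angles in rad, forces in N, time in s.
With the tool pointing down it reaches from about 0.4 to 0.85 m from the base axis. Payload 10.4 kg.
Tool frame: the origin (TCP) lies between the finger pads; the fingertips stand 19 mm ahead of it and the grasp point (between the pads) is the TCP; x points along the fingers, z is the direction in which the jaws open and shut, and the axes are right-handed (so a half turn about x gives the same grasp; the last joint's range is limited). The gripper opens to 87 mm and grips with 3 to 60 N. Pads are 19 mm wide; open, the fingers measure 117 mm over their backs; the gripper's body (75 mm by 190 mm) begins 51 mm behind the grasp point.
Start: joints at [-1.366, 0.332, -0.065, 1.46, 0.022, 1.35, -0.088], TCP at [0.141, 0.609, 0.242] pointing down, gripper open.
Joint ranges: [-2.6, 2.6], [-0.5, 2.12], [-1.47, 1.34], [0.16, 2.42], [-1.27, 4.41], [0.06, 2.06], [-2.6, 2.6]. Speed limits (rad/s): [2.22, 2.22, 2.79, 2.79, 3.14, 3.14, 3.14].

## Interface

Orientations are given as a unit quaternion [x, y, z, w].
In Python, from cell import sensors, vision, bot gives the robot as it stands.
- The arm moves only by the shell command python3 -m jog 'ROWS' [FORCE]. ROWS is JSON, a list that holds one entry, the list of rows, each a list of 7 numbers: the turn, a rotation vector about the world's x, y, z in degrees, then the shift along the world's x, y, z in cm, then the opening in per cent of the stroke, from 0 (shut) to 100 (fully open). In form: [[[wx, wy, wz, tx, ty, tz, grip], ...]]. A call has exactly 5 rows; each row shifts and turns the commanded pose from where the row before left it; what a row does not reach is not made up. A row lasts 1/12 s, in which the tool goes at most 41.7 mm and 7.16 degrees, less where a joint would pass 70% of its speed; a pose out of reach is approached as far as the arm can. A call is refused whole if a number of a shift passes 4.17 or a number of a turn 7.16, either way. A call with a gripper value outside its range is refused whole. The fingers move at their own pace and stop on an object; FORCE is the grip in N (left out, the last holds). Time passes only in rows, so rows that do not move let the fingers close, or fill a call up. It gives the time, the measured TCP pose, the force and the opening at its end, in the units of the state.
- sensors.sense(): the state, without advancing time (a new reading comes with each control period).
- vision.get_image(name): name is "side" or "top" or "wrist"; returns a dict with "pixels" (420x560x3 uint8, blue, green, red), "depth" (420x560 float32, m along the optical axis (not along the pixel's ray), 0 where there is no reading), "vertical_fov" (degrees; the focal length in pixels is half the picture's height over the tangent of half this angle, whatever the lens; pixels are square), "cx", "cy" (the principal point, pixels), "R" (3x3) and "t" (3): a world point X has camera coordinates R X + t. Camera axes: x right, y down, z forward; pixel columns grow to the right and rows downward; lengths in m; the calibration is good to about 2 mm. The wrist camera is an equidistant fisheye: a pixel r from the principal point sees the ray r / f radians off the axis. A picture is of the moment at which its call begins.
- bot.close_job(): hands the job in, once; it reports no verdict.
The state is a dict: "t": time; "joints": joint angles; "dq": joint speeds; "joint_torque": joint torques, N m; "tcp_pos": TCP position; "tcp_rot": TCP orientation; "wrist_force": force on the tool from outside, world axes, zero at the start; "ft_torque": the same for the moment, N m; "width": finger opening in m.
Only numpy, scipy, OpenCV 4.12 (cv2) and the standard library are available. Lean on these libraries where they do the work, as an engineer would, in place of code of your own. Each camera call takes 0.05 s, during which the arm holds its last target.

## Working session

There is one attempt and no reset: what is moved stays moved. The work goes in short steps, Python scripts to look and compute and a shell command to move; the robot and the scene stay as the last step left them, time stands still between calls to the robot, and variables do not carry over. Pictures are saved under pics/ and viewed, and the job is handed in when it is done.

```bash
ls; mkdir -p pics; python3 - <<'E'
from cell import sensors, vision
import cv2
s=sensors.sense(); print(s)
for n in("top","side","wrist"):
    im=vision.get_image(n); cv2.imwrite(f"pics/{n}0.png",im["pixels"]); print(n,im["vertical_fov"],im["cx"],im["cy"],im["R"],im["t"])
E
```

```text
pics
{'t': 0.0, 'joints': array([-1.36559396,  0.33288143, -0.06472758,  1.46094539,  0.02159345,
        1.34989193, -0.08848507]), 'dq': array([ 0.00065527,  0.00035892, -0.00175161, -0.00016903, -0.00217185,
       -0.00085928,  0.00016164]), 'joint_torque': array([-6.02379550e-04, -6.23260760e+01,  2.42727762e-02, -3.89887583e+01,
       -6.15022634e-02,  4.01911314e-02,  1.45331410e-04]), 'tcp_pos': array([0.14105313, 0.60850417, 0.24074607]), 'tcp_rot': array([-0.44027784,  0.55395878,  0.43962071,  0.55318959]), 'wrist_force': array([-0.27200563, -0.25606702,  0.19882328]), 'ft_torque': array([-0.02415457,  0.03040771, -0.01083153]), 'width': 0.08695583700787614}
top 52.61283086096927 275.90320616329257 202.7779419365434 [[ 0.02523317 -0.99936918  0.02499078]
 [-0.99488222 -0.02755083 -0.09721272]
 [ 0.09783991 -0.0224099  -0.99494982]] [-0.08900034  0.61698858  0.98070648]
side 52.00236116661584 276.76490199876304 217.96949964898346 [[-0.92331413 -0.38355818 -0.01934282]
 [-0.22998864  0.5925678  -0.77199004]
 [ 0.30756502 -0.70834068 -0.63534025]] [0.57651564 0.25961256 0.83196775]
wrist 65.70646984690485 278.63733748443883 205.67805675000648 [[ 0.22573804  0.9741868  -0.00155492]
 [ 0.9344383  -0.2160757   0.28308367]
 [ 0.27544039 -0.06535572 -0.95909396]] [-0.62381552 -0.03575727  0.39166042]
```

View pics/top0.png

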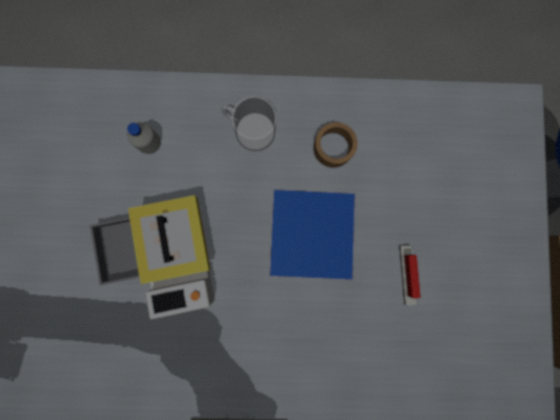

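View pics/side0.png

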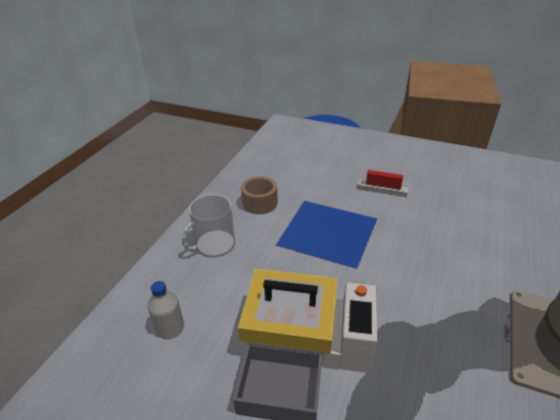

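View pics/wrist0.png

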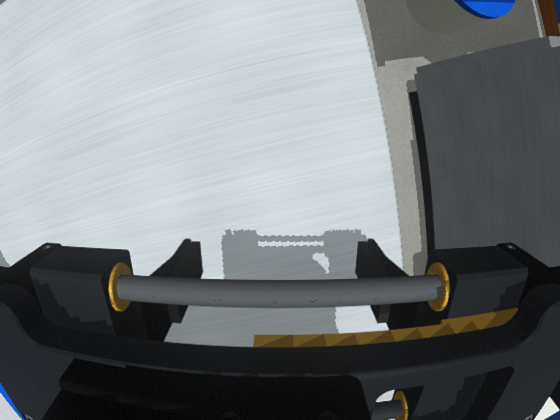

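Top view: cover about (168,240) with black bar handle (166,238), tray to its left (118,250), mat about (313,234), scraper about (411,275), bottle (140,135), jug (255,122), core (336,143). Now I'll measure.

```bash
cat > h.py <<'E'
import numpy as np, cv2
from cell import sensors, vision
def f(im): return 210/np.tan(np.radians(im["vertical_fov"]/2))
def ray(im,uv):
    uv=np.atleast_2d(uv).astype(float); F=f(im)
    d=np.c_[(uv[:,0]-im["cx"])/F,(uv[:,1]-im["cy"])/F,np.ones(len(uv))]
    R=np.array(im["R"]); return -R.T@np.array(im["t"]), d@R
def plane(im,uv,z):
    o,d=ray(im,uv); return o+d*((z-o[2])/d[:,2])[:,None]
def cloud(im,mask):
    v,u=np.nonzero(mask&(im["depth"]>0)); o,d=ray(im,np.c_[u,v]); return o+d*im["depth"][v,u][:,None]
def hsv(im): return cv2.cvtColor(im["pixels"],cv2.COLOR_BGR2HSV)
def mask(im,lo,hi): return cv2.inRange(hsv(im),np.array(lo),np.array(hi))>0
def rect(xy):
    c,(w,h),a=cv2.minAreaRect((np.asarray(xy)[:,:2]*1000).astype(np.float32)); 
    return np.round(c,1),np.round((w,h),1),round(a,1)
def biggest(m):
    n,l,s,c=cv2.connectedComponentsWithStats(m.astype(np.uint8)); i=1+np.argmax(s[1:,4]); return l==i
def edge(m):
    c,_=cv2.findContours(m.astype(np.uint8),cv2.RETR_EXTERNAL,cv2.CHAIN_APPROX_NONE); return max(c,key=len)[:,0,:]
E
python3 - <<'E'
from h import *
for n in("top","side"):
    im=vision.get_image(n)
    print(n)
    def rep(name,m,z,zlo,zhi):
        m=biggest(m); e=edge(m); print(name,m.sum(),"plane",rect(plane(im,e,z)),end=' ')
        P=cloud(im,m); q=P[(P[:,2]>zlo)&(P[:,2]<zhi)]
        if len(q)>5: print("cloud",rect(q),q.mean(0).round(4),np.percentile(P[:,2],[1,50,99]).round(3))
        else: print(np.percentile(P[:,2],[1,50,99]))
    B=mask(im,(105,120,60),(128,255,255)); rep("mat",B,.003,-.01,.02)
    Y=mask(im,(20,120,90),(35,255,255)); rep("cover",Y,.100,.09,.11)
    red=mask(im,(0,180,60),(6,255,255))|mask(im,(174,180,60),(180,255,255)); rep("grip",red,.06,.05,.07)
    blk=(im["pixels"].max(2)<40)
    yy,xx=np.nonzero(biggest(Y)); box=np.zeros_like(blk); hull=cv2.convexHull(edge(biggest(Y)).reshape(-1,1,2)); t=box.astype(np.uint8); cv2.fillConvexPoly(t,hull,1)
    P=cloud(im,t>0); q=P[(P[:,2]>.13)&(P[:,2]<.17)]; print("bar cloud",len(q),rect(q),q.mean(0), np.percentile(q[:,2],[5,50,95]))
    br=mask(im,(5,60,60),(20,200,255)); 
E
```

```text
top
mat 6868 plane (array([ 548.8, -164.1]), array([197.5, 207.3]), 88.8) cloud (array([ 548.5, -164.3]), array([197.7, 207. ]), 88.6) [ 0.5476 -0.1638  0.004 ] [-0.     0.004  0.008]
cover 2416 plane (array([527.2, 163.1]), array([166.3, 149.6]), 12.3) cloud (array([527.2, 163.9]), array([166.3, 149. ]), 12.2) [0.5266 0.1623 0.1009] [0.094 0.101 0.105]
grip 309 plane (array([ 456.5, -390.6]), array([91.8, 17.4]), 4.9) cloud (array([ 456.5, -390.8]), array([91.9, 17.3]), 4.8) [ 0.4563 -0.3904  0.0609] [0.056 0.061 0.065]
bar cloud 370 (array([527.1, 164.4]), array([99.4, 15.1]), 12.9) [0.52703222 0.16317066 0.14697389] [0.14075162 0.14768559 0.15029274]
side
mat 4080 plane (array([ 549.3, -163.3]), array([198.2, 207.4]), 88.9) cloud (array([ 549.2, -163.2]), array([202.6, 207.6]), 88.7) [ 0.5457 -0.1557  0.0045] [0.001 0.004 0.008]
cover 3842 plane (array([525. , 175.8]), array([167.5, 172.3]), 12.8) cloud (array([527.4, 164.1]), array([167.2, 149.5]), 12.5) [0.5221 0.1783 0.1004] [0.062 0.1   0.104]
grip 384 plane (array([ 453.7, -365.4]), array([89.8, 61.6]), 5.7) cloud (array([ 456.1, -387.7]), array([90.4, 15.2]), 3.8) [ 0.456  -0.3866  0.0577] [0.025 0.047 0.064]
bar cloud 524 (array([528.2, 163.6]), array([100.2,  16. ]), 12.5) [0.52717486 0.16584964 0.14505997] [0.13587258 0.14694812 0.14932958]
```

```bash
cat >> h.py <<'E'
from scipy.spatial.transform import Rotation as Ro
def st():
    s=sensors.sense(); M=Ro.from_quat(s["tcp_rot"]).as_matrix()
    jy=np.degrees(np.arctan2(M[1,2],M[0,2]))
    print("t",round(s["t"],2),"tcp cm",(s["tcp_pos"]*100).round(2),"toolx",M[:,0].round(3),"jawyaw",round(jy,1),"w mm",round(s["width"]*1000,1),"F",s["wrist_force"].round(1),"j",s["joints"].round(2))
    return s,M,jy
def turn(M,jy):  # rotvec deg from M to down with jaw yaw jy
    a=np.radians(jy); x=np.array([0,0,-1.]); z=np.array([np.cos(a),np.sin(a),0]); T=np.c_[x,np.cross(z,x),z]
    return np.degrees(Ro.from_matrix(T@M.T).as_rotvec()).round(2)
E
python3 - <<'E'
from h import *
s,M,jy=st()
for y in (102.5,-77.5): print(turn(M,y))
print((np.array([.5275,.164,.141])-s["tcp_pos"])*100)
E
```

```text
t 0.25 tcp cm [14.11 60.87 24.12] toolx [-0.    -0.001 -1.   ] jawyaw 76.9 w mm 87.1 F [-0.8 -0.1  0.1] j [-1.37  0.33 -0.06  1.46  0.02  1.35 -0.09]
[ 0.04  0.   25.55]
[ 0.0000e+00 -5.0000e-02 -1.5445e+02]
[ 38.64083119 -44.4697669  -10.01717928]
```

```bash
R='x'; python3 -m jog '[[[0,0,-7,1.75,-2,0,100],[0,0,-7,1.75,-2,0,100],[0,0,-7,1.75,-2,0,100],[0,0,-7,1.75,-2,0,100],[0,0,-7,1.75,-2,0,100]]]'; python3 -m jog '[[[0,0,-7,1.75,-2,0,100],[0,0,-7,1.75,-2,0,100],[0,0,-7,1.75,-2,0,100],[0,0,-7,1.75,-2,0,100],[0,0,-7,1.75,-2,0,100]]]'; python3 -c "
from h import *
s,M,jy=st(); print(turn(M,-77.5),(np.array([.5275,.164,.141])-s['tcp_pos'])*100)"
```

```text
t: 0.67
tcp_pos: [0.2293, 0.5078, 0.2415]
tcp_rot: [-0.251, 0.661, 0.251, 0.661]
wrist_force: [0.5, 1.2, -0.6]
width: 0.0868
t: 1.08
tcp_pos: [0.3168, 0.4078, 0.2416]
tcp_rot: [-0.041, 0.706, 0.041, 0.706]
wrist_force: [0.2, 1.0, 0.4]
width: 0.0869
t 1.08 tcp cm [31.68 40.78 24.16] toolx [ 0.  0. -1.] jawyaw 6.6 w mm 86.9 F [0.2 1.  0.4] j [-1.18  0.09  0.19  1.76 -0.02  1.3  -0.87]
[-1.00e-02  1.00e-02 -8.41e+01] [ 21.06971537 -24.37607005 -10.06050494]
```

```bash
python3 -m jog '[[[0,0,-7,2.1,-2.4,0,100],[0,0,-7,2.1,-2.4,0,100],[0,0,-7,2.1,-2.4,0,100],[0,0,-7,2.1,-2.4,0,100],[0,0,-7,2.1,-2.4,0,100]]]'; python3 -m jog '[[[0,0,-7,2.1,-2.4,0,100],[0,0,-7,2.1,-2.4,0,100],[0,0,-7,2.1,-2.4,0,100],[0,0,-7,2.1,-2.4,0,100],[0,0,-7,2.1,-2.4,0,100]]]';python3 -m jog '[[[0,0,-7,0,0,0,100],[0,0,-7,0,0,0,100],[0,0,0,0,0,0,100],[0,0,0,0,0,-2,100],[0,0,0,0,0,-2,100]]]'; python3 - <<'E'
from h import *
s,M,jy=st(); print(turn(M,-77.5),(np.array([.5275,.164,.141])-s['tcp_pos'])*100)
for n in("side","wrist"):cv2.imwrite(f"pics/{n}1.png",vision.get_image(n)["pixels"])
E
```

```text
t: 1.5
tcp_pos: [0.4219, 0.2875, 0.2417]
tcp_rot: [0.174, 0.685, -0.173, 0.686]
wrist_force: [0.6, -0.0, -0.3]
width: 0.0872
t: 1.92
tcp_pos: [0.5269, 0.1676, 0.2417]
tcp_rot: [0.372, 0.602, -0.371, 0.602]
wrist_force: [0.6, 0.8, -0.6]
width: 0.0871
t: 2.33
tcp_pos: [0.5266, 0.1696, 0.202]
tcp_rot: [0.44, 0.554, -0.438, 0.555]
wrist_force: [0.8, -0.5, -1.0]
width: 0.0869
t 2.33 tcp cm [52.66 16.96 20.2 ] toolx [ 0.002  0.001 -1.   ] jawyaw -76.7 w mm 86.9 F [ 0.8 -0.5 -1. ] j [-0.87  0.21  0.55  1.74 -0.12  1.23 -1.63]
[-0.08  0.12 -0.77] [ 0.09144486 -0.55823326 -6.0962596 ]
```

View pics/side1.png

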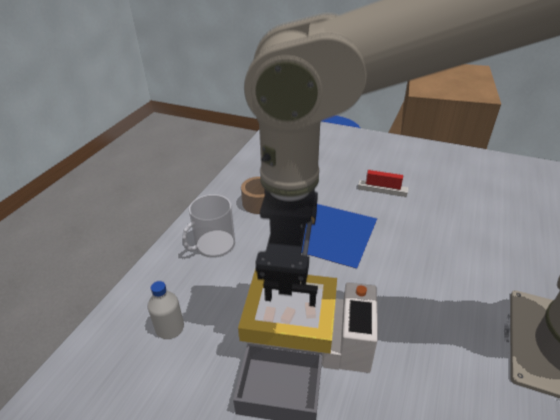

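View pics/wrist1.png

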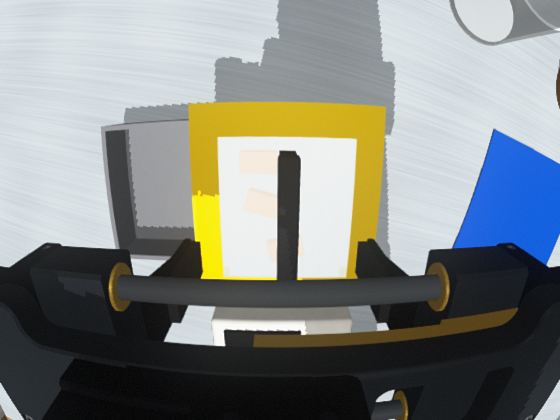

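The side view shows the gripper straddling the bar (≈(290,270)). In the wrist view the bar (288,215) runs centrally between the fingers, parallel to them. Descend and grip.

```bash
python3 -m jog '[[[0,0,-0.8,0.1,-0.5,-1.5,100],[0,0,0,0,0,-1.5,100],[0,0,0,0,0,-1.5,100],[0,0,0,0,0,-1.5,100],[0,0,0,0,0,0,100]]]'; python3 -m jog '[[[0,0,0,0,0,0,0],[0,0,0,0,0,0,0],[0,0,0,0,0,0,0],[0,0,0,0,0,0,0],[0,0,0,0,0,0,0]]]' 40;python3 -m jog '[[[0,0,0,0,0,0,0],[0,0,0,0,0,0,0],[0,0,0,0,0,0,0],[0,0,0,0,0,0,0],[0,0,0,0,0,0,0]]]' 40; python3 -c "
from h import *
st()"
```

```text
t: 2.85
tcp_pos: [0.5259, 0.1639, 0.1401]
tcp_rot: [0.442, 0.551, -0.444, 0.55]
wrist_force: [-0.0, -0.2, -1.4]
width: 0.0869
t: 3.27
tcp_pos: [0.5274, 0.1641, 0.1423]
tcp_rot: [0.445, 0.55, -0.444, 0.55]
wrist_force: [1.1, 0.2, -0.7]
width: 0.0615
t: 3.68
tcp_pos: [0.5271, 0.1639, 0.1415]
tcp_rot: [0.444, 0.55, -0.444, 0.55]
wrist_force: [-0.3, -1.2, -0.7]
width: 0.0286
t 3.68 tcp cm [52.71 16.39 14.15] toolx [-0. -0. -1.] jawyaw -77.9 w mm 28.6 F [-0.3 -1.2 -0.7] j [-0.85  0.27  0.54  1.81 -0.15  1.11 -1.61]
```

```bash
python3 -m jog '[[[0,0,0,0,0,0,0],[0,0,0,0,0,0,0],[0,0,0,0,0,0,0],[0,0,0,0,0,0,0],[0,0,0,0,0,0,0]]]' 40;python3 -m jog '[[[0,0,0,0,0,0.5,0],[0,0,0,0,0,1,0],[0,0,0,0,0,1.5,0],[0,0,0,0,0,1.5,0],[0,0,0,0,0,1.5,0]]]' 40; python3 -m jog '[[[0,0,0,0,0,2,0],[0,0,0,0,0,2,0],[0,0,0,0,0,2,0],[0,0,0,0,0,1,0],[0,0,0,0,0,0,0]]]' 40;python3 - <<'E'
from h import *
st()
for n in("side","wrist"):cv2.imwrite(f"pics/{n}2.png",vision.get_image(n)["pixels"])
E
```

```text
t: 4.1
tcp_pos: [0.5271, 0.1638, 0.1416]
tcp_rot: [0.444, 0.55, -0.444, 0.55]
wrist_force: [0.0, -0.2, -0.1]
width: 0.0136
t: 4.52
tcp_pos: [0.527, 0.1637, 0.2028]
tcp_rot: [0.444, 0.55, -0.444, 0.55]
wrist_force: [-0.0, -0.5, -3.5]
width: 0.0135
t: 4.93
tcp_pos: [0.5281, 0.1641, 0.2742]
tcp_rot: [0.446, 0.55, -0.443, 0.551]
wrist_force: [0.7, -0.2, -3.2]
width: 0.0133
t 4.93 tcp cm [52.81 16.41 27.42] toolx [ 0.003  0.002 -1.   ] jawyaw -77.9 w mm 13.3 F [ 0.7 -0.2 -3.2] j [-0.88  0.16  0.56  1.64 -0.09  1.37 -1.67]
```

View pics/side2.png

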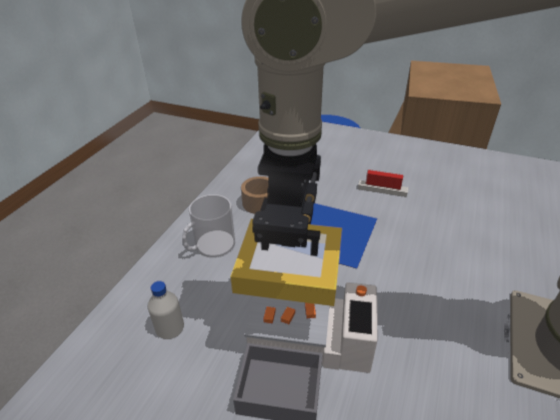

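The side view shows the cover hanging level. The chips are now uncovered on the bed at about (270,315), (288,315) and (310,311). Carry to the mat.

```bash
python3 -m jog '[[[0,0,-1.3,0.2,-1,0,0],[0,0,-1.3,0.2,-2,0,0],[0,0,-1.3,0.2,-3,0,0],[0,0,-1.3,0.2,-3,0,0],[0,0,-1.3,0.2,-3,0,0]]]' 40;python3 -m jog '[[[0,0,-1.3,0.2,-3,0,0],[0,0,-1.3,0.2,-3,0,0],[0,0,-1.3,0.2,-3,-0.5,0],[0,0,-1.3,0.2,-3,-1,0],[0,0,-1.3,0.2,-3,-1.5,0]]]' 40; python3 -m jog '[[[0,0,0,0,-2.5,-2,0],[0,0,0,0,-2,-2,0],[0,0,0,0,-1.3,-2,0],[0,0,0,0,0,-1,0],[0,0,0,0,0,0,0]]]' 40;python3 - <<'E'
from h import *
s,M,jy=st()
print(turn(M,-91.2),(np.array([.549,-.164,.0846])-s['tcp_pos'])*100)
for n in("side","top"):cv2.imwrite(f"pics/{n}3.png",vision.get_image(n)["pixels"])
im=vision.get_image("top")
Y=mask(im,(20,120,90),(35,255,255));P=cloud(im,biggest(Y));print(np.percentile(P[:,2],[5,50,95]),rect(P))
im=vision.get_image("side");Y=mask(im,(20,120,90),(35,255,255));P=cloud(im,biggest(Y));print(np.percentile(P[:,2],[1,50,95]),rect(P))
E
```

```text
t: 5.45
tcp_pos: [0.5365, 0.0404, 0.2707]
tcp_rot: [0.475, 0.523, -0.476, 0.523]
wrist_force: [1.0, -0.5, -4.0]
width: 0.0136
t: 5.87
tcp_pos: [0.5466, -0.1097, 0.2416]
tcp_rot: [0.505, 0.495, -0.505, 0.496]
wrist_force: [0.4, -0.1, -4.2]
width: 0.0133
t: 6.28
tcp_pos: [0.5446, -0.1659, 0.1688]
tcp_rot: [-0.503, -0.496, 0.506, -0.494]
wrist_force: [0.5, 1.0, -4.7]
width: 0.0134
t 6.28 tcp cm [ 54.46 -16.59  16.88] toolx [-0.005 -0.    -1.   ] jawyaw -91.1 w mm 13.4 F [ 0.5  1.  -4.7] j [-0.43  0.33  0.78  1.74 -0.24  1.18 -1.17]
[ 0.02 -0.29 -0.11] [ 0.44223304  0.18814055 -8.41566413]
[0.12815476 0.13098641 0.1335616 ] (array([ 609.8, -130.8]), array([77.4, 38.3]), 89.4)
[0.09412107 0.1296702  0.13355464] (array([ 546.9, -233.4]), array([295.2, 166.2]), 89.6)
```

View pics/side3.png

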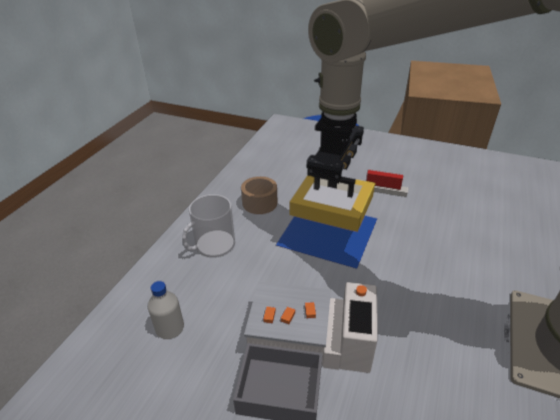

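View pics/top3.png

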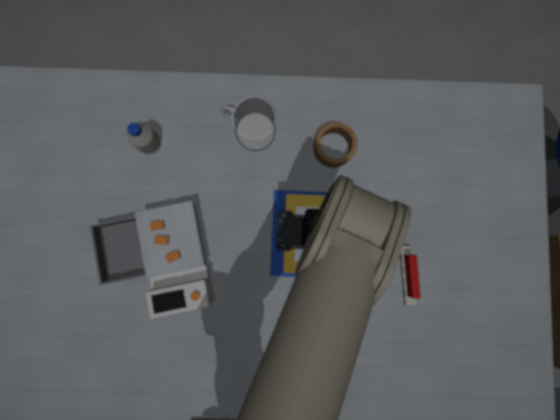

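The side view shows the cover level above the mat (333,200). In the top view the bed is clear, with the chips at (157,226), (162,240) and (173,256). Lower to just above the mat.

```bash
python3 -m jog '[[[0,0,0,0,0,-1.5,0],[0,0,0,0,0,-1.5,0],[0,0,0,0,0,-1.5,0],[0,0,0,0,0,-1.5,0],[0,0,0,0,0,-1,0]]]' 40;python3 -m jog '[[[0,0,0,0,0,-0.4,0],[0,0,0,0,0,0,0],[0,0,0,0,0,0,0],[0,0,0,0,0,0,0],[0,0,0,0,0,0,0]]]' 40;python3 - <<'E'
from h import *
s,M,jy=st()
print(turn(M,-91.2),(np.array([.549,-.164,.0846])-s['tcp_pos'])*100)
im=vision.get_image("side")
Y=biggest(mask(im,(20,120,90),(35,255,255)));P=cloud(im,Y);h=P[:,2];print(np.percentile(h,[1,50,95]),rect(P[(h>np.percentile(h,40))&(abs(P[:,1]+.16)<.12)]))
E
```

```text
t: 6.9
tcp_pos: [0.5475, -0.1632, 0.1013]
tcp_rot: [0.504, 0.497, -0.503, 0.497]
wrist_force: [-0.2, 0.5, -3.5]
width: 0.0136
t: 7.32
tcp_pos: [0.5477, -0.1642, 0.0985]
tcp_rot: [0.504, 0.496, -0.503, 0.497]
wrist_force: [-0.4, 0.3, -3.9]
width: 0.0137
t 7.32 tcp cm [ 54.77 -16.42   9.85] toolx [ 0.001 -0.    -1.   ] jawyaw -90.8 w mm 13.7 F [-0.4  0.3 -3.9] j [-0.39  0.41  0.74  1.8  -0.32  1.05 -1.12]
[ 0.01  0.08 -0.35] [ 0.13147782  0.02214069 -1.38522767]
[0.01997425 0.0562485  0.06008324] (array([ 547.8, -162.7]), array([149.1, 166.3]), 89.3)
```

```bash
python3 -m jog '[[[0,0,-0.4,0.1,-0.1,-0.4,0],[0,0,0,0,0,-0.3,0],[0,0,0,0,0,-0.2,0],[0,0,0,0,0,-0.2,0],[0,0,0,0,0,-0.15,0]]]' 40;python3 -m jog '[[[0,0,0,0,0,-0.1,0],[0,0,0,0,0,-0.05,0],[0,0,0,0,0,0,0],[0,0,0,0,0,0,0],[0,0,0,0,0,0,0]]]' 40;python3 - <<'E'
from h import *
s,M,jy=st()
E
```

```text
t: 7.78
tcp_pos: [0.548, -0.1651, 0.0847]
tcp_rot: [-0.505, -0.495, 0.506, -0.494]
wrist_force: [-0.5, -0.1, -3.3]
width: 0.0135
t: 8.2
tcp_pos: [0.548, -0.1651, 0.0845]
tcp_rot: [0.506, 0.495, -0.505, 0.494]
wrist_force: [-6.6, 2.4, 10.1]
width: 0.0135
t 8.2 tcp cm [ 54.8  -16.51   8.45] toolx [-0.     0.001 -1.   ] jawyaw -91.3 w mm 13.5 F [-6.6  2.4 10.1] j [-0.38  0.43  0.73  1.81 -0.33  1.03 -1.11]
```

```bash
python3 -m jog '[[[0,0,0,0,0,0.05,0],[0,0,0,0,0,0,0],[0,0,0,0,0,0,20],[0,0,0,0,0,0,30],[0,0,0,0,0,0,45]]]' 40;python3 -m jog '[[[0,0,0,0,0,0,60],[0,0,0,0,0,0,60],[0,0,0,0,0,0,60],[0,0,0,0,0,0,60],[0,0,0,0,0,0.5,60]]]' 40;python3 -m jog '[[[0,0,0,0,0,1,60],[0,0,0,0,0,2,60],[0,0,0,0,0,2.5,60],[0,0,0,0,0,2.5,60],[0,0,0,0,0,2,80]]]' 40; python3 - <<'E'
from h import *
s,M,jy=st()
im=vision.get_image("side"); cv2.imwrite("pics/side4.png",im["pixels"])
Y=biggest(mask(im,(20,120,90),(35,255,255)));P=cloud(im,Y);h=P[:,2];print(np.percentile(h,[1,50,95]),rect(P[(h>np.percentile(h,40))&(abs(P[:,1]+.16)<.12)]))
# bed & chips
im=vision.get_image("top")
O=mask(im,(5,150,80),(18,255,255)); n,l,sx,c=cv2.connectedComponentsWithStats(O.astype(np.uint8))
for i in range(1,n):
    if sx[i,4]>30: print(sx[i],plane(im,c[i],.087)[0].round(4), rect(plane(im,edge(l==i),.087)))
P=cloud(im,np.ones(O.shape,bool)); q=P[(abs(P[:,2]-.076)<.006)&(abs(P[:,0]-.52)<.15)&(abs(P[:,1]-.16)<.15)]; print("bed",len(q),rect(q),np.median(q,0))
s=im["pixels"]
E
```

```text
t: 8.62
tcp_pos: [0.5485, -0.1652, 0.0841]
tcp_rot: [0.505, 0.494, -0.505, 0.495]
wrist_force: [-0.1, 0.0, -0.0]
width: 0.0241
t: 9.03
tcp_pos: [0.5476, -0.165, 0.0884]
tcp_rot: [-0.505, -0.495, 0.506, -0.494]
wrist_force: [0.4, -0.1, -0.6]
width: 0.05
t: 9.45
tcp_pos: [0.5484, -0.1656, 0.1919]
tcp_rot: [0.506, 0.494, -0.505, 0.495]
wrist_force: [-0.0, 0.3, -0.4]
width: 0.0545
t 9.45 tcp cm [ 54.84 -16.56  19.19] toolx [ 0.002 -0.    -1.   ] jawyaw -91.3 w mm 54.5 F [-0.   0.3 -0.4] j [-0.44  0.31  0.79  1.71 -0.23  1.22 -1.19]
[0.00664505 0.04284074 0.04650172] (array([ 548.2, -163.9]), array([152. , 165.9]), 89.2)
[151 222  12   7  70] [0.5572 0.1926 0.087 ] (array([556.8, 192.8]), array([13.4, 24.3]), 2.9)
[156 237  12   7  69] [0.5247 0.1806 0.087 ] (array([524.7, 180.4]), array([24.9, 12.9]), 85.7)
[167 252  13   9  70] [0.4895 0.1538 0.087 ] (array([489.6, 153.8]), array([12.5, 26.3]), 24.8)
[192 292   7   7  36] [0.4051 0.1011 0.087 ] (array([405. , 101.4]), array([12.4, 13.7]), 47.2)
bed 3608 (array([485.8, 157.7]), array([236.1, 131.2]), 13.1) [0.52672265 0.16354318 0.07598332]
```

View pics/side4.png

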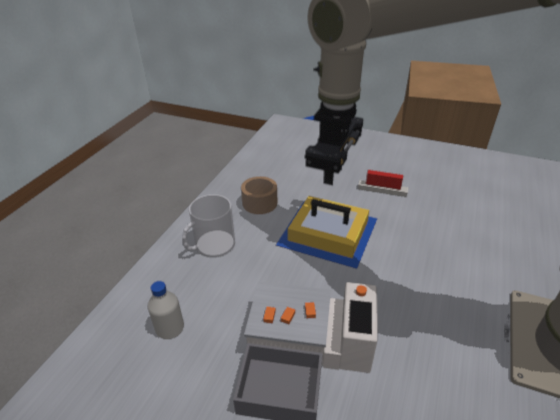

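Side view shows the cover flat and centred on the mat (330,226); measured centre is within 1 mm of the mat's. Now to the scraper.

```bash
python3 -m jog '[[[0,0,1,-0.6,-1.4,0,80],[0,0,1,-1,-2.8,0,80],[0,0,1,-1.2,-2.8,0,80],[0,0,1,-1.2,-2.8,0,80],[0,0,1,-1.2,-2.8,0,80]]]' 40;python3 -m jog '[[[0,0,1,-1.2,-2.8,0,80],[0,0,0,-1.2,-2.8,0,80],[0,0,0,-1,-2.8,-1,80],[0,0,0,-0.6,-1.4,-2,80],[0,0,0,0,0,-2,80]]]' 40; python3 - <<'E'
from h import *
s,M,jy=st()
print(turn(M,-85.2),(np.array([.4565,-.3905,.042])-s['tcp_pos'])*100)
cv2.imwrite("pics/w5.png",vision.get_image("wrist")["pixels"])
im=vision.get_image("side");cv2.imwrite("pics/s5.png",im["pixels"])
red=mask(im,(0,180,60),(6,255,255))|mask(im,(174,180,60),(180,255,255));P=cloud(im,biggest(red));print(rect(P[P[:,2]>.055]),rect(P))
E
```

```text
t: 9.97
tcp_pos: [0.4953, -0.2923, 0.1893]
tcp_rot: [0.483, 0.516, -0.483, 0.516]
wrist_force: [0.7, -0.7, -0.5]
width: 0.0694
t: 10.38
tcp_pos: [0.4534, -0.3936, 0.1394]
tcp_rot: [0.48, 0.518, -0.481, 0.52]
wrist_force: [0.6, 1.0, 0.1]
width: 0.0695
t 10.38 tcp cm [ 45.34 -39.36  13.94] toolx [ 0.001 -0.003 -1.   ] jawyaw -85.6 w mm 69.5 F [0.6 1.  0.1] j [ 0.    0.45  0.81  1.69 -0.35  1.15 -0.58]
[0.17 0.03 0.38] [ 0.30877128  0.3085814  -9.73992941]
(array([ 455.7, -387.9]), array([89.6, 14.1]), 3.4) (array([ 455.7, -386.8]), array([89.8, 16.3]), 3.4)
```

View pics/w5.png

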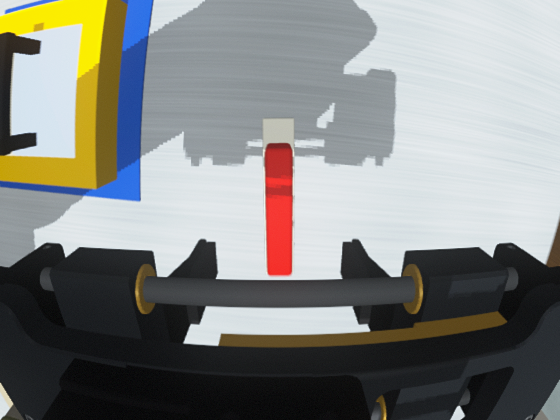

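View pics/s5.png

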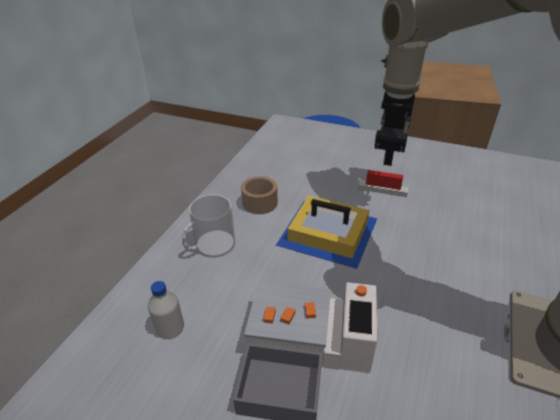

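Wrist view: red grip (279,208) is centred and parallel between the fingers, with the white blade end at (278,132). Side view agrees. Descend and grip.

```bash
python3 -m jog '[[[0,0,0.4,0.1,0.1,-2,80],[0,0,0,0,0,-2,80],[0,0,0,0,0,-2,60],[0,0,0,0,0,-2,50],[0,0,0,0,0,-1.2,50]]]' 50;python3 -m jog '[[[0,0,0,0,0,-0.4,50],[0,0,0,0,0,0,40],[0,0,0,0,0,0,0],[0,0,0,0,0,0,0],[0,0,0,0,0,0,0]]]' 50;python3 -c "
from h import *
s,M,jy=st();print((np.array([.4565,-.3905,.042])-s['tcp_pos'])*100)"; python3 -m jog '[[[0,0,0,0,0,0,0],[0,0,0,0,0,0,0],[0,0,0,0,0,0,0],[0,0,0,0,0,0,0],[0,0,0,0,0,0,0]]]' 50;python3 -c "
from h import *
s,M,jy=st()"
```

```text
t: 10.9
tcp_pos: [0.4577, -0.3869, 0.0463]
tcp_rot: [0.477, 0.523, -0.477, 0.522]
wrist_force: [0.4, -0.1, 0.5]
width: 0.0573
t: 11.32
tcp_pos: [0.4579, -0.389, 0.0445]
tcp_rot: [0.477, 0.521, -0.477, 0.523]
wrist_force: [1.0, -2.5, 2.4]
width: 0.0247
t 11.32 tcp cm [ 45.79 -38.9    4.45] toolx [ 0.002 -0.002 -1.   ] jawyaw -84.9 w mm 24.7 F [ 1.  -2.5  2.4] j [ 0.05  0.56  0.74  1.76 -0.44  0.99 -0.52]
[-0.13573972 -0.15006221 -0.24852837]
t: 11.73
tcp_pos: [0.4576, -0.3889, 0.0442]
tcp_rot: [0.477, 0.521, -0.477, 0.523]
wrist_force: [-0.3, -1.4, 7.2]
width: 0.0198
t 11.73 tcp cm [ 45.76 -38.89   4.42] toolx [ 0.002 -0.001 -1.   ] jawyaw -84.9 w mm 19.8 F [-0.3 -1.4  7.2] j [ 0.05  0.56  0.74  1.76 -0.44  0.99 -0.52]
```

```bash
python3 - <<'E'
from h import *
im=vision.get_image("top"); P=cloud(im,np.ones((420,560),bool))
a=np.radians(12.7);c0=np.array([.527,.164])
u=np.array([np.cos(a),np.sin(a)]);v=np.array([-np.sin(a),np.cos(a)])
d=P[:,:2]-c0; X=d@u;Y=d@v
k=(abs(P[:,2]-.076)<.006)&(abs(Y)<.1)&(X>-.09)&(X<.1)
q=P[k];print(rect(q)); print("y ext",np.percentile(Y[k],[.2,1,50,99,99.8]).round(4),"x",np.percentile(X[k],[.2,1,50,99,99.8]).round(4))
k=(P[:,2]>.105)&(P[:,2]<.13)&(abs(Y)<.12)&(abs(X)<.2);print("panel",rect(P[k]),np.percentile(Y[k],[1,50,99]),np.percentile(X[k],[1,99]))
O=mask(im,(5,150,80),(18,255,255)); n,l,sx,c=cv2.connectedComponentsWithStats(O.astype(np.uint8))
for i in range(1,n):
    if sx[i,4]>50:
        e=plane(im,edge(l==i),.087)[:,:2]-c0; print("chip X",(e@u).min().round(4),(e@u).max().round(4),"Y",(e@v).min().round(4),(e@v).max().round(4))
z=im["pixels"][160:330,70:230]; cv2.imwrite("pics/z6.png",cv2.resize(z,None,fx=4.5,fy=3.5))
E
```

```text
(array([527.8, 167.5]), array([150.6, 130.9]), 13.1)
y ext [-0.0621 -0.0614 -0.0012  0.0669  0.0683] x [-0.0735 -0.0723 -0.      0.0748  0.076 ]
panel (array([399.3, 136.7]), array([ 58.7, 128.2]), 12.9) [-0.06068382  0.00513202  0.06396585] [-0.15893834 -0.10234725]
chip X 0.029 0.0429 Y 0.0085 0.0342
chip X -0.0059 0.0093 Y 0.0037 0.029
chip X -0.0466 -0.0315 Y -0.0154 0.0109
```

View pics/z6.png

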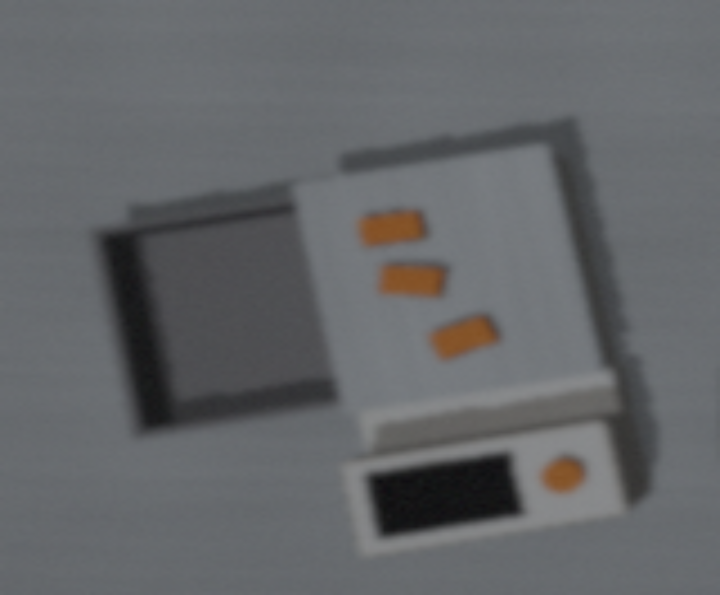

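Zoom: chips at about (392,228), (412,281) and (463,336), all within −16…+35 mm along the machine's y. Bed centre is (527.8,167) mm, yaw 12.9°. Lift the scraper and carry it over to the −y side of the bed.

```bash
python3 -m jog '[[[0,0,0,0,0,0.5,0],[0,0,0,0,0,1.5,0],[0,0,0,0,0,2.5,0],[0,0,0,0,0,3,0],[0,0,0,0,0,3,0]]]' 50; python3 -m jog '[[[0,0,0,0,0,3,0],[0,0,0,0,0.5,3,0],[0,0,0,0,1.5,1,0],[0,0,0.6,0.5,3,0,0],[0,0,0.6,0.5,3,0,0]]]' 50;python3 -m jog '[[[0,0,0.6,0.5,3,0,0],[0,0,0.6,0.5,3,0,0],[0,0,0.6,0.5,3,0,0],[0,0,0.6,0.5,3,0,0],[0,0,0.6,0.5,3,0,0]]]' 50;python3 -m jog '[[[0,0,0.6,0.5,3,0,0],[0,0,0.6,0.5,3,0,0],[0,0,0.6,0.5,3,0,0],[0,0,0.6,0.5,3,0,0],[0,0,0.6,0.5,3,0,0]]]' 50;python3 -m jog '[[[0,0,0.6,0.5,3,0,0],[0,0,0,0.5,2.5,0,0],[0,0,0,0.5,2,0,0],[0,0,0,0.5,1,0,0],[0,0,0,0,0,0,0]]]' 50; python3 - <<'E'
from h import *
s,M,jy=st()
print(turn(M,-77.1),(np.array([.5385,.1202,.1207])-s['tcp_pos'])*100)
cv2.imwrite("pics/w7.png",vision.get_image("wrist")["pixels"])
im=vision.get_image("side");cv2.imwrite("pics/s7.png",im["pixels"])
E
```

```text
t: 12.2
tcp_pos: [0.4564, -0.3875, 0.1489]
tcp_rot: [0.477, 0.523, -0.477, 0.521]
wrist_force: [1.4, -1.3, -1.2]
width: 0.0196
t: 12.62
tcp_pos: [0.4665, -0.3082, 0.2189]
tcp_rot: [0.472, 0.526, -0.472, 0.527]
wrist_force: [1.5, 0.8, -1.6]
width: 0.0198
t: 13.03
tcp_pos: [0.4917, -0.1565, 0.2182]
tcp_rot: [0.458, 0.539, -0.457, 0.539]
wrist_force: [1.7, -0.4, -2.2]
width: 0.0196
t: 13.45
tcp_pos: [0.5166, -0.0066, 0.2182]
tcp_rot: [0.443, 0.551, -0.443, 0.551]
wrist_force: [1.0, -0.8, -1.7]
width: 0.0198
t: 13.87
tcp_pos: [0.5373, 0.0793, 0.2178]
tcp_rot: [0.439, 0.554, -0.44, 0.554]
wrist_force: [-0.1, -0.8, -2.8]
width: 0.0197
t 13.87 tcp cm [53.73  7.93 21.78] toolx [-0.001 -0.    -1.   ] jawyaw -76.8 w mm 19.7 F [-0.1 -0.8 -2.8] j [-0.74  0.17  0.57  1.74 -0.1   1.26 -1.48]
[ 0.01 -0.04 -0.25] [ 0.12492725  4.09292618 -9.70733762]
```

View pics/w7.png

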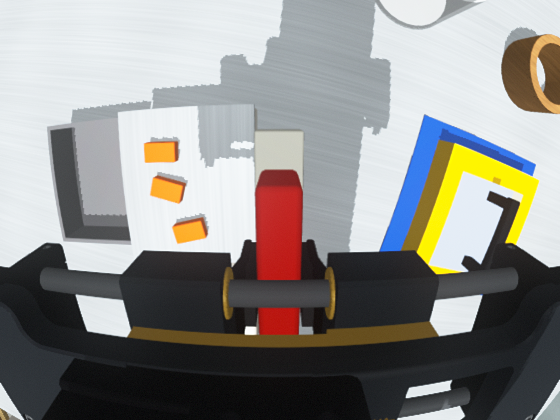

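View pics/s7.png

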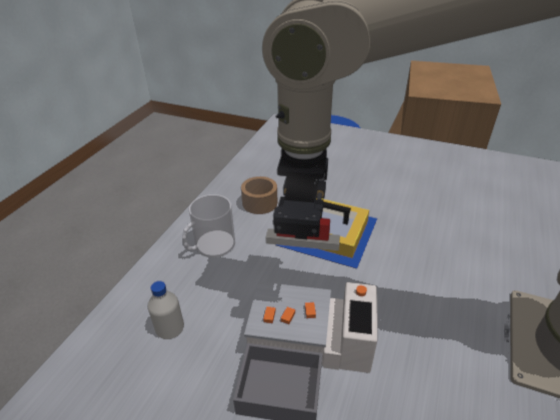

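Wrist view: blade held parallel to the bed edge, chips ahead on the left (162,152), (168,188), (190,231). Side view shows the blade level.

```bash
python3 -m jog '[[[0,0,-0.2,0.1,1.5,0,0],[0,0,0,0,1.6,0,0],[0,0,0,0,1,-2,0],[0,0,0,0,0,-2.5,0],[0,0,0,0,0,-2.5,0]]]' 50; python3 -m jog '[[[0,0,0,0,0,-1.5,0],[0,0,0,0,0,-0.8,0],[0,0,0,0,0,-0.2,0],[0,0,0,0,0,0,0],[0,0,0,0,0,0,0]]]' 50; python3 - <<'E'
from h import *
s,M,jy=st()
print(turn(M,-77.1),(np.array([.5385,.1202,.1207])-s['tcp_pos'])*100)
im=vision.get_image("side");cv2.imwrite("pics/s8.png",cv2.resize(im["pixels"][230:400,220:400],None,fx=4,fy=3.5))
E
```

```text
t: 14.38
tcp_pos: [0.5384, 0.1166, 0.1478]
tcp_rot: [0.442, 0.552, -0.441, 0.552]
wrist_force: [-0.0, -0.9, -3.0]
width: 0.0198
t: 14.8
tcp_pos: [0.5388, 0.1174, 0.1242]
tcp_rot: [0.442, 0.552, -0.441, 0.553]
wrist_force: [0.8, -0.1, -1.7]
width: 0.0195
t 14.8 tcp cm [53.88 11.74 12.42] toolx [ 0.002  0.    -1.   ] jawyaw -77.3 w mm 19.5 F [ 0.8 -0.1 -1.7] j [-0.75  0.29  0.53  1.83 -0.16  1.07 -1.51]
[-0.02  0.09  0.2 ] [-0.03446443  0.28192481 -0.35408323]
```

View pics/s8.png

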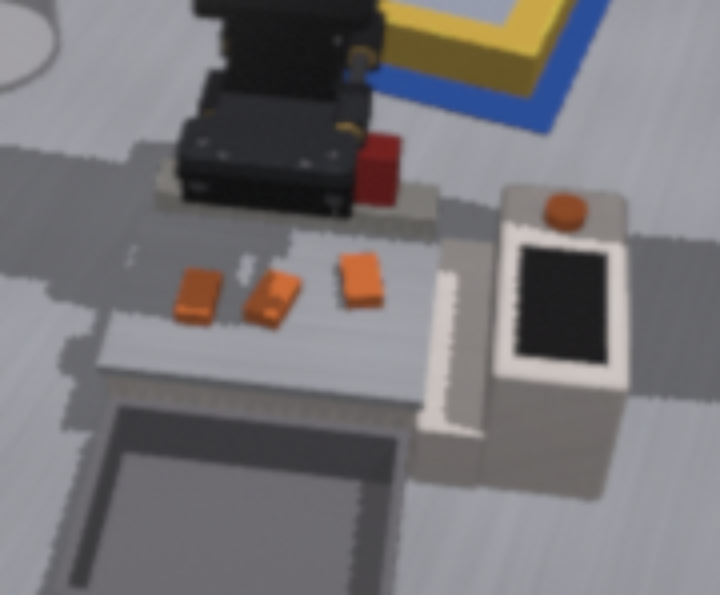

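Blade sits just above the bed behind all three chips. Sweep.

```bash
python3 -m jog '[[[0,0,0,0,0,-0.2,0],[0,0,0,-0.11,0.49,0,0],[0,0,0,-0.18,0.78,0,0],[0,0,0,-0.18,0.78,0,0],[0,0,0,-0.18,0.78,0,0]]]' 50; python3 -m jog '[[[0,0,0,-0.18,0.78,0,0],[0,0,0,-0.18,0.78,0,0],[0,0,0,-0.18,0.78,0,0],[0,0,0,-0.18,0.78,0,0],[0,0,0,-0.18,0.78,0,0]]]' 50; python3 - <<'E'
from h import *
s,M,jy=st()
print(turn(M,-77.1)); a=np.radians(12.9); d=s['tcp_pos'][:2]-[.5278,.167]; print("X,Y",d@[np.cos(a),np.sin(a)],d@[-np.sin(a),np.cos(a)])
im=vision.get_image("side");cv2.imwrite("pics/s9.png",cv2.resize(im["pixels"][230:400,220:400],None,fx=4,fy=3.5))
E
```

```text
t: 15.27
tcp_pos: [0.5313, 0.1476, 0.1212]
tcp_rot: [0.441, 0.553, -0.441, 0.553]
wrist_force: [0.5, -0.6, -1.2]
width: 0.0193
t: 15.68
tcp_pos: [0.5224, 0.186, 0.1211]
tcp_rot: [0.441, 0.552, -0.441, 0.552]
wrist_force: [0.6, -0.3, -2.0]
width: 0.0195
t 15.68 tcp cm [52.24 18.6  12.11] toolx [ 0. -0. -1.] jawyaw -77.2 w mm 19.5 F [ 0.6 -0.3 -2. ] j [-0.85  0.3   0.49  1.82 -0.16  1.07 -1.64]
[0.01 0.   0.15]
X,Y -0.0010047473436279007 0.019740390546020906
```

View pics/s9.png

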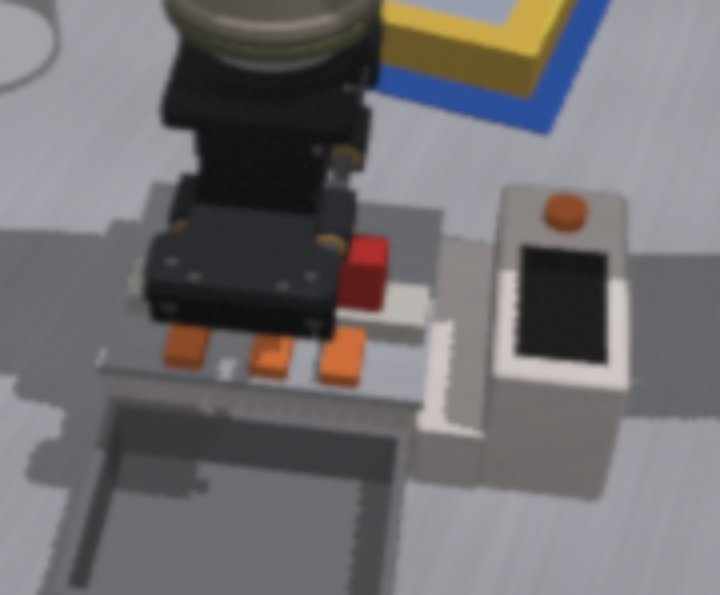

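All three chips are ahead of the blade near the tray edge, at (187,345), (272,355) and (342,355). Continue.

```bash
python3 -m jog '[[[0,0,0,-0.16,0.68,0,0],[0,0,0,-0.16,0.68,0,0],[0,0,0,-0.16,0.68,0,0],[0,0,0,-0.16,0.68,0,0],[0,0,0,-0.16,0.68,0,0]]]' 50; python3 -m jog '[[[0,0,0,-0.16,0.68,0,0],[0,0,0,-0.16,0.68,0,0],[0,0,0,-0.16,0.68,0,0],[0,0,0,-0.11,0.49,0,0],[0,0,0,0,0,0,0]]]' 50; python3 - <<'E'
from h import *
s,M,jy=st()
print(turn(M,-77.1)); a=np.radians(12.9); d=s['tcp_pos'][:2]-[.5278,.167]; print("X,Y",d@[np.cos(a),np.sin(a)],d@[-np.sin(a),np.cos(a)])
im=vision.get_image("side");cv2.imwrite("pics/s10.png",cv2.resize(im["pixels"][230:420,220:400],None,fx=4,fy=3.1))
E
```

```text
t: 16.15
tcp_pos: [0.5145, 0.22, 0.1211]
tcp_rot: [0.441, 0.552, -0.441, 0.552]
wrist_force: [0.1, -0.8, -1.6]
width: 0.0198
t: 16.57
tcp_pos: [0.5083, 0.246, 0.121]
tcp_rot: [0.441, 0.553, -0.441, 0.553]
wrist_force: [-1.1, 0.4, -2.0]
width: 0.0197
t 16.57 tcp cm [50.83 24.6  12.1 ] toolx [-0.  0. -1.] jawyaw -77.2 w mm 19.7 F [-1.1  0.4 -2. ] j [-0.92  0.32  0.46  1.79 -0.16  1.07 -1.75]
[-0.02 -0.01  0.05]
X,Y -0.0013987565519461426 0.08138541877229384
```

View pics/s10.png

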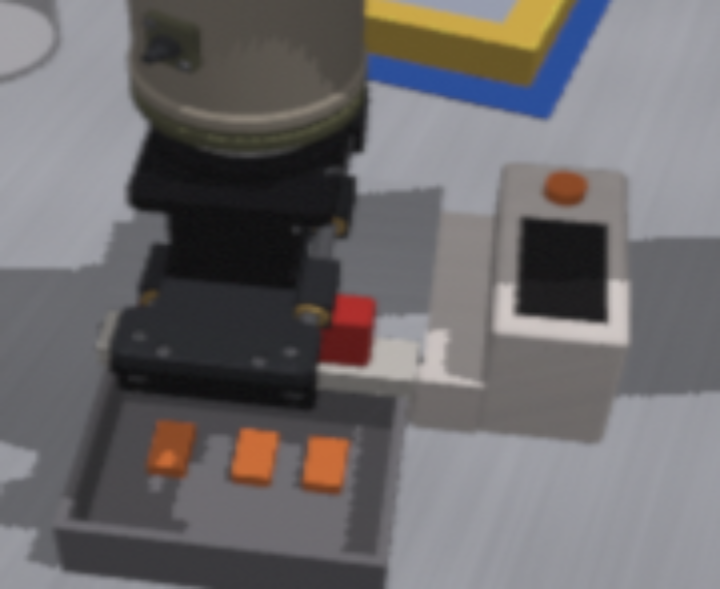

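All three chips lie flat in the tray: (172,448), (255,457) and (326,464). Now return the scraper to its old spot on the bare bench.

```bash
python3 -m jog '[[[0,0,0,0,0,1,0],[0,0,0,0,0,2,0],[0,0,0,0,0,2.5,0],[0,0,0,0,0,2.5,0],[0,0,0,0,-1.5,1.7,0]]]' 50; python3 -m jog '[[[0,0,-0.5,-0.25,-3,0,0],[0,0,-0.5,-0.25,-3,0,0],[0,0,-0.5,-0.25,-3,0,0],[0,0,-0.5,-0.25,-3,0,0],[0,0,-0.5,-0.25,-3,0,0]]]' 50;python3 -m jog '[[[0,0,-0.5,-0.25,-3,0,0],[0,0,-0.5,-0.25,-3,0,0],[0,0,-0.5,-0.25,-3,0,0],[0,0,-0.5,-0.25,-3,0,0],[0,0,-0.5,-0.25,-3,0,0]]]' 50;python3 -m jog '[[[0,0,-0.5,-0.25,-3,0,0],[0,0,-0.5,-0.25,-3,0,0],[0,0,-0.5,-0.25,-3,0,0],[0,0,-0.5,-0.25,-3,0,0],[0,0,-0.5,-0.25,-3,0,0]]]' 50;python3 -m jog '[[[0,0,0,-0.25,-3,0,0],[0,0,0,-0.25,-3,0,0],[0,0,0,-0.25,-3,0,0],[0,0,0,-0.25,-3,0,0],[0,0,0,-0.25,-3,0,0]]]' 50; python3 - <<'E'
from h import *
s,M,jy=st()
print(turn(M,-84.9),(np.array([.4576,-.3889,.0442])-s['tcp_pos'])*100)
E
```

```text
t: 17.03
tcp_pos: [0.509, 0.2317, 0.2211]
tcp_rot: [0.442, 0.553, -0.44, 0.553]
wrist_force: [-0.0, 0.8, -1.1]
width: 0.0196
t: 17.45
tcp_pos: [0.496, 0.0773, 0.2189]
tcp_rot: [0.454, 0.542, -0.454, 0.542]
wrist_force: [-0.0, -0.1, -1.7]
width: 0.0196
t: 17.87
tcp_pos: [0.4833, -0.0727, 0.2189]
tcp_rot: [0.466, 0.532, -0.465, 0.532]
wrist_force: [0.9, 0.3, -0.8]
width: 0.0197
t: 18.28
tcp_pos: [0.4706, -0.2226, 0.219]
tcp_rot: [0.477, 0.522, -0.477, 0.522]
wrist_force: [0.4, 0.0, -1.7]
width: 0.0194
t: 18.7
tcp_pos: [0.4582, -0.3723, 0.2189]
tcp_rot: [0.477, 0.522, -0.476, 0.522]
wrist_force: [0.8, 0.9, -0.9]
width: 0.0196
t 18.7 tcp cm [ 45.82 -37.23  21.89] toolx [ 0.001  0.    -1.   ] jawyaw -84.8 w mm 19.6 F [ 0.8  0.9 -0.9] j [-0.12  0.36  0.92  1.63 -0.3   1.3  -0.63]
[-0.    0.04 -0.13] [ -0.05680462  -1.65955537 -17.46786912]
```

```bash
python3 -m jog '[[[0,0,0,0,-1.2,0,0],[0,0,0,0,-0.5,-1.5,0],[0,0,0,0,0,-2.5,0],[0,0,0,0,0,-2.5,0],[0,0,0,0,0,-2.5,0]]]' 50; python3 -m jog '[[[0,0,0,0,0,-2.5,0],[0,0,0,0,0,-2.5,0],[0,0,0,0,0,-1.5,0],[0,0,0,0,0,-0.5,0],[0,0,0,0,0,0,0]]]' 50; python3 -m jog '[[[0,0,0,0,0,0,0],[0,0,0,0,0,0,0],[0,0,0,0,0,0,0],[0,0,0,0,0,0,0],[0,0,0,0,0,0,0]]]' 50; python3 - <<'E'
from h import *
s,M,jy=st()
print(turn(M,-84.9),(np.array([.4576,-.3889,.0442])-s['tcp_pos'])*100)
im=vision.get_image("side");cv2.imwrite("pics/s11.png",cv2.resize(im["pixels"][100:250,300:480],None,fx=4,fy=4))
E
```

```text
t: 19.12
tcp_pos: [0.4588, -0.3866, 0.1265]
tcp_rot: [0.477, 0.523, -0.476, 0.522]
wrist_force: [1.3, 0.5, -1.5]
width: 0.0196
t: 19.53
tcp_pos: [0.4582, -0.3863, 0.0567]
tcp_rot: [0.476, 0.523, -0.477, 0.522]
wrist_force: [0.6, -0.0, -1.6]
width: 0.0195
t: 19.95
tcp_pos: [0.459, -0.3876, 0.0587]
tcp_rot: [0.477, 0.522, -0.476, 0.523]
wrist_force: [-0.5, -0.3, -2.2]
width: 0.0197
t 19.95 tcp cm [ 45.9  -38.76   5.87] toolx [ 0.001 -0.    -1.   ] jawyaw -84.7 w mm 19.7 F [-0.5 -0.3 -2.2] j [ 0.01  0.57  0.8   1.75 -0.47  1.02 -0.5 ]
[ 0.02  0.05 -0.15] [-0.14416755 -0.1258588  -1.44853597]
```

View pics/s11.png

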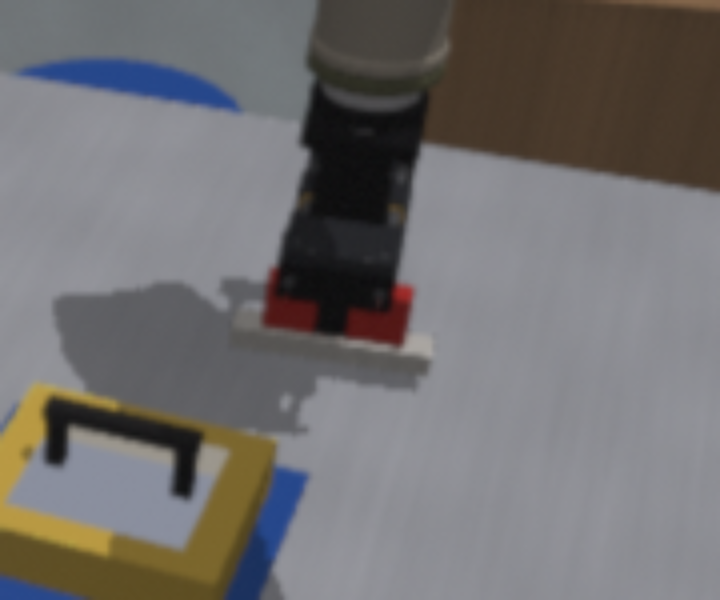

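The scraper (335,330) hangs level about 1.4 cm above the bare bench. Lower gently until contact.

```bash
python3 -m jog '[[[0,0,0,0,0,-0.4,0],[0,0,0,0,0,-0.4,0],[0,0,0,0,0,-0.3,0],[0,0,0,0,0,-0.15,0],[0,0,0,0,0,-0.1,0]]]' 50; python3 -m jog '[[[0,0,0,0,0,-0.05,0],[0,0,0,0,0,0,0],[0,0,0,0,0,0,0],[0,0,0,0,0,0,0],[0,0,0,0,0,0,0]]]' 50; python3 -c "
from h import *
st()"
```

```text
t: 20.42
tcp_pos: [0.4584, -0.3874, 0.0442]
tcp_rot: [0.477, 0.523, -0.477, 0.522]
wrist_force: [-4.8, 4.4, 12.1]
width: 0.0196
t: 20.83
tcp_pos: [0.4587, -0.3876, 0.0442]
tcp_rot: [0.477, 0.522, -0.477, 0.522]
wrist_force: [-2.2, 1.4, 4.0]
width: 0.0197
t 20.83 tcp cm [ 45.87 -38.76   4.42] toolx [ 0. -0. -1.] jawyaw -84.8 w mm 19.7 F [-2.2  1.4  4. ] j [ 0.02  0.58  0.79  1.76 -0.48  1.   -0.49]
```

Seated on the bench. Release and retreat.

```bash
python3 -m jog '[[[0,0,0,0,0,0,28],[0,0,0,0,0,0,35],[0,0,0,0,0,0,50],[0,0,0,0,0,0,60],[0,0,0,0,0,0,60]]]' 40; python3 -m jog '[[[0,0,0,0,0,0,70],[0,0,0,0,0,0.5,70],[0,0,0,0,0,1.5,70],[0,0,0,0,0,2.5,70],[0,0,0,0,0,3,70]]]' 40; python3 -m jog '[[[0,0,0,0,0,3,70],[0,0,0,0,0,3,70],[0,0,0,0,0,3,70],[0,0,0,0,0,2,70],[0,0,0,0,0,0,70]]]' 40; python3 - <<'E'
from h import *
st()
im=vision.get_image("side");cv2.imwrite("pics/s12.png",im["pixels"])
red=mask(im,(0,180,60),(6,255,255))|mask(im,(174,180,60),(180,255,255));P=cloud(im,biggest(red));print("grip",rect(P[P[:,2]>.055]),np.percentile(P[:,2],[1,99]))
Y=biggest(mask(im,(20,120,90),(35,255,255)));P=cloud(im,Y);h=P[:,2];print("cover",np.percentile(h,[1,50,95]),rect(P[(h>np.percentile(h,40))]))
im=vision.get_image("top");cv2.imwrite("pics/t12.png",im["pixels"])
O=mask(im,(5,150,50),(18,255,255)); n,l,sx,c=cv2.connectedComponentsWithStats(O.astype(np.uint8));a=np.radians(12.9)
for i in range(1,n):
    if sx[i,4]>30:
        d=plane(im,c[i],.017)[0,:2]-[.5278,.167]; P=cloud(im,l==i);print("orange",c[i].round(),d@[np.cos(a),np.sin(a)],d@[-np.sin(a),np.cos(a)],np.median(P[:,2]).round(3))
E
```

```text
t: 21.25
tcp_pos: [0.4588, -0.3875, 0.044]
tcp_rot: [0.477, 0.522, -0.477, 0.522]
wrist_force: [-0.5, 0.0, 1.1]
width: 0.0426
t: 21.67
tcp_pos: [0.458, -0.3872, 0.12]
tcp_rot: [0.476, 0.523, -0.477, 0.522]
wrist_force: [0.4, 0.2, -0.3]
width: 0.0608
t: 22.08
tcp_pos: [0.4596, -0.3893, 0.235]
tcp_rot: [0.477, 0.52, -0.476, 0.525]
wrist_force: [0.2, -1.4, 0.3]
width: 0.0611
t 22.08 tcp cm [ 45.96 -38.93  23.5 ] toolx [ 0.006 -0.004 -1.   ] jawyaw -84.8 w mm 61.1 F [ 0.2 -1.4  0.3] j [-0.09  0.38  0.92  1.58 -0.31  1.33 -0.61]
grip (array([ 456.7, -381.1]), array([89.2, 15.3]), 5.7) [0.02565909 0.06382217]
cover [0.00766481 0.04314381 0.04643229] (array([ 548.2, -164.4]), array([149.6, 166.2]), 88.9)
orange [129. 233.] 0.03376055266236168 0.10149854713461545 0.018
orange [132. 249.] -0.005212447727389696 0.10116930941099031 0.018
orange [135. 263.] -0.03734982108113266 0.10030133269001824 0.018
orange [195. 295.] -0.1401741045038297 -0.024279397312824677 0.116
```

View pics/s12.png

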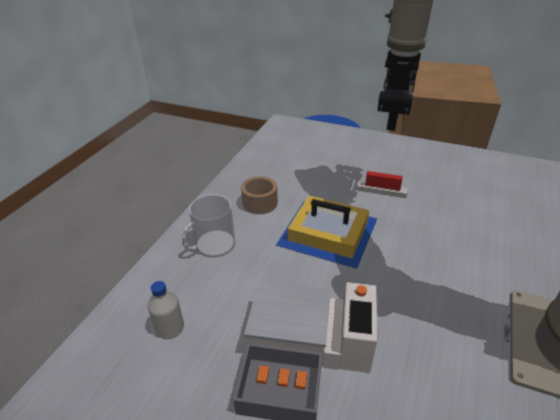

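View pics/t12.png

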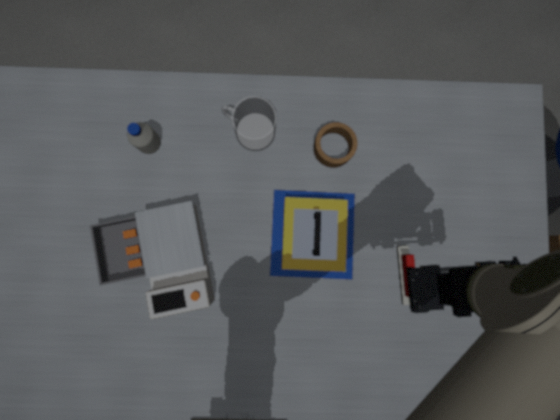

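```bash
python3 - <<'E'
from h import *
im=vision.get_image("side");a=cv2.imread("pics/side0.png")
cv2.imwrite("pics/z13.png",np.hstack([cv2.resize(x[155:205,345:420],None,fx=5,fy=5) for x in (a,im["pixels"])]))
M=np.ones((420,560),bool);P=cloud(im,M);k=(abs(P[:,0]-.457)<.09)&(abs(P[:,1]+.385)<.06)
q=P[k]
for lo,hi in((.012,.022),(.057,.068)):
    r=q[(q[:,2]>lo)&(q[:,2]<hi)];print(len(r),rect(r),r.mean(0).round(4)); A=np.c_[r[:,:2]-r[:,:2].mean(0),np.ones(len(r))];print("plane slope",np.linalg.lstsq(A,r[:,2],rcond=None)[0].round(3))
st()
E
```

```text
226 (array([ 458.1, -385.3]), array([139.5,  29.2]), 6.1) [ 0.4569 -0.3805  0.0179]
plane slope [ 0.011 -0.133  0.018]
175 (array([ 458.6, -386.1]), array([99.7, 24.2]), 3.8) [ 0.4583 -0.3854  0.0609]
plane slope [ 0.008 -0.066  0.061]
t 22.23 tcp cm [ 45.85 -38.74  22.94] toolx [ 0.  0. -1.] jawyaw -84.8 w mm 60.8 F [ 0.1 -0.5 -0.6] j [-0.09  0.38  0.92  1.59 -0.31  1.33 -0.61]
```

View pics/z13.png

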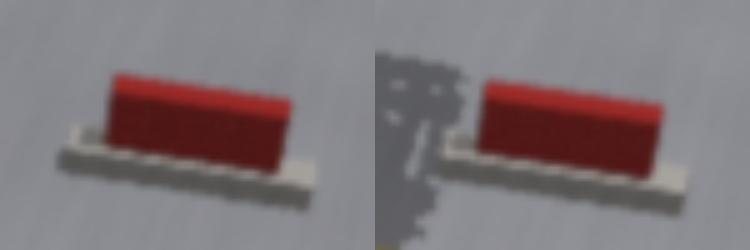

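Both crops show the scraper the same way: upright on its blade. Grip top is at 61 mm, blade top at 18 mm. Hand in.

```bash
python3 -c "
from cell import bot
print(bot.close_job())"
```

```text
the job is handed in; nothing more can be done
None
```

The job is done and handed in at about 22 s on the robot's clock, in the order asked. No verdict is reported.

- **Cover:** it stands right way up on the mat. Its measured centre is (548.2, −164.4) mm against the mat's (549, −164). It was set down slowly, with contact of roughly 14 N at the wrist.
- **Chips:** one sweep with the scraper put all three into the tray. They lie flat, with tops at 18 mm, about 101 mm along the machine's y from the bed's centre. The bed is clear.
- **Scraper:** it is upright on its blade near its first spot, with the grip's top at 61 mm and the blade's top at 18 mm. The gripper is open and clear above it.
- **Jug, bottle and core:** they look unmoved in the first and last pictures. I compared these by eye and did not measure them.

**One check disagreed:** the red-mask centre in the last side view put the scraper's y at −381 mm. A second look using the depth points alone gave about −386 mm, close to the −387.5 mm where I released it. I took the first value as noise in the colour mask, and the scraper looks the same as at the start in the zoomed view.

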